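# Set the spindle-marking slide against its stop

## Task

On the spindle-marking jig, press down the black pad in the middle of the green slide with the fingertips to free its brake and, keeping it pressed, push the slide along the rail right up against the orange stop, then let go so that the brake holds it there. Do not drag the slide against its brake, do not shove the clamped stop out of its setting, and leave the spindle and everything else on the bench undisturbed.

Things in the scene. Friction and masses are not known exactly. Their poses are not given: they have to be found in the camera images.
- jig: the fixed jig: a plywood board 240 mm (x) by 480 mm (y) and 18 mm thick with an aluminium rail along its y axis at x = -35 mm (rail 50 mm wide, its top 36 mm above the bench); origin under the centre of the board, on the bench; z up. The jig's place and yaw vary, and the slide and stop turn with it
- pad_top (a point): centre of the top of the ribbed black brake pad in the middle of the green slide; axes as the jig's; it moves with the pad. Pad 50 mm (x) by 52 mm (y), its top 67 mm above the bench when released. The slide's two end ridges, 66 mm apart along the rail and 10 mm higher than the released pad, stand before and behind it; a fingertip between them can push by rubbing on the pad or on the ridge
- slide_face (a point): centre of the green slide's end face that looks towards the stop, 45 mm from the pad's centre along the jig's +y, 44 mm above the bench; axes as the jig's. The slide is 70 mm wide (x), 90 mm long (y); from its ridge on this side a thin steel marking pointer reaches over the spindle, up to 79 mm above the bench
- collar_face (a point): centre of the face of the orange stop that looks towards the slide, 44 mm above the bench; axes as the jig's. The slide is home when slide_face meets this point: the gap is the distance between the two along the jig's +y. The stop is 64 mm wide, 30 mm long, 30 mm tall with a black star knob on top reaching 85 mm above the bench
- slide (a joint): position of the green slide along the rail, m, growing along the jig's +y towards the stop
- pad (a joint): how far the pad is pressed down, m: 0 released (within 0.0005), 0.006 fully down at a hard end. It is sprung, resisting more the further it goes: about 5 N at 3 mm and 12 N fully down. Released, its friction brake holds the slide against about 20 N; the hold fades as the pad goes down, and from about 4.5 mm the slide runs freely (1 to 2 N)
- collar (a joint): position of the orange stop along the rail, m, growing along the jig's +y; it is clamped and slips only when pushed with more than about 30 N
- spindle: a turned reddish-brown wooden spindle, 34 mm in diameter and 330 mm long, lying in the two cradles of the jig beside the rail on the jig's +x side, its top 67 mm above the bench; origin on its axis, half-way along, y axis along its length
- finial: a loose dark turned finial, 32 mm wide and 56 mm tall, standing on the jig board; origin at the centre of its underside
- ferrule: a loose brass ring, 28 mm outside and 22 mm tall, standing on the jig board; origin at the centre of its underside
- chisel: a turning chisel with wooden handle, 345 mm long, 31 mm thick, lying on the bench; origin near the middle of its length on the bench, x axis towards the blade
- mallet: a wooden mallet lying on the bench, 310 mm long, its head 60 x 110 mm and 60 mm tall; origin near mid-length on the bench, x axis towards the head
- bowl: a small dark wooden bowl, 120 mm across and 50 mm tall; origin at the centre of its underside

How it is judged:
On the way, in this order (a step that is already met when the one before it is completed fails the run):
1. the pad is pressed while the slide is still away from the stop (value of joint pad above 0.0015 m and y of slide_face in the frame of collar_face below -0.03 m), for 0.1 s.
2. the slide, its pad still pressed, is up against the stop (y of slide_face in the frame of collar_face above -0.004 m and value of joint pad above 0.001 m), for 0.1 s.
At the end, for the whole second after the job is handed in: the slide rests against the stop (gap under 4 mm) and is still, its pad has come up again (within 1 mm), and the stop is within 8 mm of its setting (y of slide_face in the frame of collar_face between -0.004 and 0.003 m and value of joint pad below 0.001 m and velocity of joint slide between -0.003 and 0.003 m/s and distance of collar_face from where it was at the start of the episode below 0.008 m); the robot touches nothing.
It fails at once if the slide was dragged against its brake (moving faster than 10 mm/s either way with the pad not pressed) (value of joint pad below 0.0003 m and (velocity of joint slide above 0.01 m/s or velocity of joint slide below -0.01 m/s)).
It fails at once if the clamped stop was shoved more than 8 mm out of its setting (distance of collar_face from where it was at the start of the episode above 0.008 m).
It fails at once if a bystander was moved or lifted by more than 15 mm (distance of any of spindle, finial, ferrule, chisel, mallet, bowl from where it was at the start of the episode above 0.015 m).
It also fails if it takes over 43 s, if anything falls off the work surface, if the arm or the gripper's body presses on something with over 40 N, if the wrist force passes 120 N, or if a joint passes its speed limit or range.

## Robot

A 6-joint arm with a two-finger parallel gripper is mounted at the origin on the work surface. World frame = base frame: x ahead of the robot, y to its left, z up, the work surface at z = 0. Lengths are in m, angles in rad, forces in N, time in s.
With the tool pointing down it reaches from about 0.35 to 0.875 m from the base axis. Payload 15.5 kg.
Tool frame: the origin (TCP) lies at the very end of the fingers, on their centre line; the grasp point (between the pads) lies 19 mm behind it; z points along the fingers, x is the direction in which the jaws open and shut, and the axes are right-handed (so a half turn about z gives the same grasp; the last joint's range is limited). The gripper opens to 85 mm and grips with 20 to 120 N. Pads are 22 mm wide; open, the fingers measure 114 mm over their backs; the gripper's body (76 mm by 85 mm) begins 54 mm behind the grasp point. The pads swing forward as they close: fully open they stand 13 mm farther back than shut.
Start: joints at [1.016, 0.494, 1.345, -0, 1.302, -0.096], TCP at [0.277, 0.56, 0.231] pointing down, gripper open.
Joint ranges: [-2.91, 2.91], [-0.82, 2.16], [0.22, 2.67], [-1.22, 4.37], [0.12, 2.79], [-3.08, 3.08]. Speed limits (rad/s): [1.89, 1.89, 2.57, 3.01, 3.01, 3.01].

## Interface

Orientations are given as a rotation vector (axis times angle).
In Python, from bench import readout, viewer, arm, finder gives the robot as it stands. The module is installed in compiled form; this text tells all that it offers.
- The arm moves only by the shell command python3 -m jog 'ROWS' [FORCE]. ROWS is JSON, a list of rows, each an object of numbers: "x", "y", "z": the shift along the tool's x, y, z in mm; "ax", "ay", "az": the turn, a rotation vector about the tool's x, y, z in rad; "grip": the opening, from -1 (shut) to 1 (fully open), so that 0 is half open. In form: [{"x": .., "y": .., "z": .., "ax": .., "ay": .., "az": .., "grip": ..}, ...]. A call has 1 to 10 rows; each row shifts and turns the pose as measured when the row begins, along the tool's axes as they then stand; what a row does not reach is not made up. A row lasts 1/10 s, in which the tool goes at most 50 mm and 8.59 degrees, less where a joint would pass 70% of its speed; a pose out of reach is approached as far as the arm can. A call is refused whole if a number of a shift passes 50 or a number of a turn 0.15, either way. A call with a gripper value outside its range is refused whole. The fingers move at their own pace and stop on an object; FORCE is the grip in N (left out, the last holds). Time passes only in rows, so rows that do not move let the fingers close. It gives the time, the measured TCP pose, the force and the opening at its end, in the units of the state.
- readout.get_state(): the state, without advancing time (a new reading comes with each control period).
- viewer.read_camera(name): name is "scene" or "side" or "wrist"; returns the picture (480x640x3 uint8, red, green, blue); there is no depth.
- viewer.get_calibration(name): a dict with "intrinsics" (3x3 intrinsics, pixels), "extrinsics" (4x4, takes a point from camera to world coordinates); the wrist camera has in their place "hand_eye" (4x4, takes a point from camera to tool coordinates, whose origin is the TCP and whose axes are the tool frame's). Camera axes: x right, y down, z forward; pixel columns grow to the right and rows downward; lengths in m; the calibration is good to about 2 mm. The wrist camera is an equidistant fisheye: a pixel r from the principal point sees the ray r / f radians off the axis. A picture is of the moment at which its call begins: read the wrist's pose just before it. get_calibration takes no time and is no camera call.
- arm.finish_job(): hands the job in, once; it reports no verdict.
Trained networks look in the newest picture that a camera, given by its name, has taken for a name from the list of things; names that differ only in an ending like _2 or _b are one class to them, and where a whole thing is asked for, a point or a joint stands for the part that bears it (a point fixed in the world has none). Each returns a list of dicts, best first, with "score" (0 to 1); they miss things now and then, are a little off and sometimes report something else, mostly with a low value. They report only what shows in the picture. A call takes as long as a camera call.
- finder.recognise(camera, name): "bbox" ([left, top, width, height] in pixels, round what is visible of it).
- finder.regions_of(camera, name): "pixels" (480x640 bool, what is visible of it) and "bbox" ([left, top, width, height] in pixels, round what is visible of it).
- finder.mark_of(camera, name): "xy" ([column, row] in pixels: a listed point, or the origin of a listed thing).
The state is a dict: "clock": time; "q": joint angles; "qvel": joint speeds; "joint_efforts": joint torques, N m; "tcp_pos": TCP position; "ee_rot": TCP orientation; "ft_force": force on the tool from outside, world axes, zero at the start; "ft_torque": the same for the moment, N m; "gripper_width": opening from 0.0 (shut) to 1.0 (fully open).
Only numpy, scipy, OpenCV 4.12 (cv2) and the standard library are available. Lean on these libraries where they do the work, as an engineer would, in place of code of your own. Each camera call takes 0.05 s, during which the arm holds its last target.

## Working session

There is one attempt and no reset: what is moved stays moved. The work goes in short steps, Python scripts to look and compute and a shell command to move; the robot and the scene stay as the last step left them, time stands still between calls to the robot, and variables do not carry over. Pictures are saved under pics/ and viewed, and the job is handed in when it is done.

```bash
mkdir -p pics
cat > h.py <<'E'
import numpy as np, cv2
from scipy.spatial.transform import Rotation as R
from bench import readout, viewer, arm, finder
def snap(cam,name):
    im=viewer.read_camera(cam); cv2.imwrite('pics/'+name+'.png',cv2.cvtColor(im,cv2.COLOR_RGB2BGR)); return im
def ray(cam,uv,st=None):
    c=viewer.get_calibration(cam);K=np.array(c['intrinsics']);
    x=(uv[0]-K[0,2])/K[0,0];y=(uv[1]-K[1,2])/K[1,1]
    if cam=='wrist':
        r=np.hypot(x,y);d=np.array([x/r*np.sin(r),y/r*np.sin(r),np.cos(r)]) if r>1e-9 else np.array([0,0,1.])
        T=np.eye(4);T[:3,:3]=R.from_rotvec(st['ee_rot']).as_matrix();T[:3,3]=st['tcp_pos'];T=T@np.array(c['hand_eye'])
    else:
        d=np.array([x,y,1.]);T=np.array(c['extrinsics'])
    d=T[:3,:3]@d;return T[:3,3],d/np.linalg.norm(d)
def tri(rays):
    A=np.zeros((3,3));b=np.zeros(3)
    for o,d in rays:
        P=np.eye(3)-np.outer(d,d);A+=P;b+=P@o
    p=np.linalg.solve(A,b);return p,[round(1000*np.linalg.norm((np.eye(3)-np.outer(d,d))@(p-o)),1) for o,d in rays]
def atz(r,z):
    o,d=r;return o+d*(z-o[2])/d[2]
E
python3 - <<'E'
from h import *
np.set_printoptions(precision=4,suppress=True)
st=readout.get_state();print({k:np.round(v,3) for k,v in st.items()})
for c in ['scene','side','wrist']: snap(c,c+'0')
H={'pad_top':.067,'slide_face':.044,'collar_face':.044,'spindle':.05,'jig':0,'finial':.018,'ferrule':.018}
for n in H:
    rs=[]
    for c in ['scene','side','wrist']:
        m=finder.mark_of(c,n)
        if m:
            r=ray(c,m[0]['xy'],st);print(n,c,np.round(m[0]['xy']),round(m[0]['score'],2),atz(r,H[n]))
            if m[0]['score']>.4: rs.append(r)
    if len(rs)>1: print('  tri',*tri(rs))
print(readout.get_state()['clock'])
E
```

```text
{'clock': np.float64(0.0), 'q': array([ 1.016,  0.494,  1.346, -0.   ,  1.302, -0.095]), 'qvel': array([ 0.   , -0.001, -0.001,  0.002,  0.   , -0.001]), 'joint_efforts': array([  0.001, -88.22 , -38.386,  -0.   ,   0.01 ,  -0.   ]), 'tcp_pos': array([0.277, 0.56 , 0.231]), 'ee_rot': array([ 2.668,  1.658, -0.002]), 'ft_force': array([-0.652,  0.446, -0.053]), 'ft_torque': array([ 0.021, -0.004, -0.017]), 'gripper_width': np.float64(1.002)}
pad_top scene [244. 291.] 0.95 [ 0.5513 -0.1951  0.067 ]
pad_top side [383. 296.] 0.67 [ 0.543  -0.1957  0.067 ]
  tri [ 0.5462 -0.1936  0.0602] [np.float64(1.5), np.float64(1.5)]
slide_face scene [257. 285.] 0.85 [ 0.5313 -0.1607  0.044 ]
slide_face side [363. 286.] 0.8 [ 0.5231 -0.1441  0.044 ]
  tri [ 0.5258 -0.1532  0.0442] [np.float64(8.7), np.float64(8.7)]
collar_face scene [341. 241.] 0.69 [0.4871 0.0704 0.044 ]
collar_face side [307. 227.] 0.8 [0.4722 0.0629 0.044 ]
  tri [0.4768 0.0756 0.0288] [np.float64(0.0), np.float64(0.0)]
spindle scene [322. 286.] 0.92 [ 0.5951 -0.0245  0.05  ]
spindle side [369. 239.] 0.96 [ 0.5941 -0.0307  0.05  ]
  tri [ 0.5949 -0.0259  0.0471] [np.float64(2.3), np.float64(2.3)]
jig side [350. 260.] 0.88 [ 0.5424 -0.0382  0.    ]
finial scene [140. 381.] 0.71 [ 0.6454 -0.4515  0.018 ]
finial side [287. 237.] 0.64 [0.4217 0.0727 0.018 ]
  tri [ 0.5411 -0.2862  0.2436] [np.float64(230.5), np.float64(230.5)]
ferrule scene [276. 256.] 0.63 [ 0.4511 -0.0907  0.018 ]
ferrule side [322. 285.] 0.43 [ 0.4478 -0.0903  0.018 ]
  tri [ 0.4487 -0.0896  0.0154] [np.float64(0.8), np.float64(0.8)]
1.2
```

View pics/scene0.png

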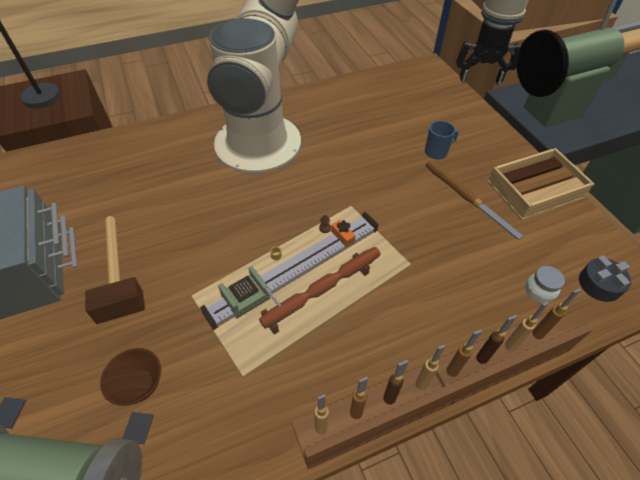

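View pics/side0.png

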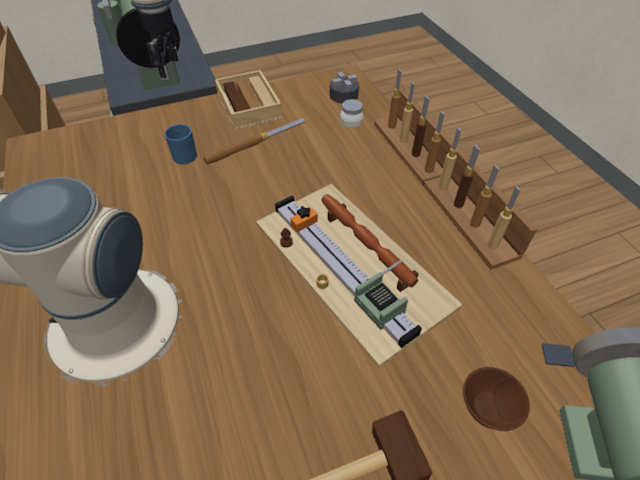

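The scene view shows the slide's pad at (244,291), the orange stop at (343,231), the finial at (325,223) and the ferrule at (276,254). In the side view the pad is at (380,297) and the stop at (304,217). The jig yaw is about +15°. I'll move above the jig with the fingers shut.

```bash
python3 -m jog '[{"x":-34,"y":35,"grip":-1},{"x":-34,"y":35,"grip":-1},{"x":-34,"y":35,"grip":-1},{"x":-34,"y":35,"grip":-1},{"x":-34,"y":35,"grip":-1},{"x":-34,"y":35,"grip":-1},{"x":-34,"y":35,"grip":-1},{"x":-34,"y":35,"grip":-1},{"x":-34,"y":35,"grip":-1},{"x":-34,"y":35,"grip":-1}]'
python3 -m jog '[{"az":0.14},{"az":0.14},{"az":0.14},{"az":0.14},{"az":0.14},{"az":0.14}]'
cat > look.py <<'E'
import sys
from h import *
np.set_printoptions(precision=4,suppress=True)
t=sys.argv[1]
st=readout.get_state();print(st['tcp_pos'],st['ee_rot'],st['ft_force'])
snap('wrist','w'+t)
H={'pad_top':.067,'slide_face':.044,'collar_face':.044,'spindle':.05,'jig':0,'finial':.018,'ferrule':.018}
for n in H:
    m=finder.mark_of('wrist',n)
    if m:
        r=ray('wrist',m[0]['xy'],st);print(n,np.round(m[0]['xy']),round(m[0]['score'],2),atz(r,H[n]),'ray',r)
E
python3 look.py 1
```

```text
[0.2768 0.5604 0.2313] [ 2.6684  1.6581 -0.    ] [-0.3587 -0.1347  0.7132]schema error: expected keys x, y, z, ax, ay, az, grip
schema error: expected keys x, y, z, ax, ay, az, grip
```

All keys are required.

```bash
python3 -m jog '[{"x":-34,"y":35,"z":0,"ax":0,"ay":0,"az":0,"grip":-1},{"x":-34,"y":35,"z":0,"ax":0,"ay":0,"az":0,"grip":-1},{"x":-34,"y":35,"z":0,"ax":0,"ay":0,"az":0,"grip":-1},{"x":-34,"y":35,"z":0,"ax":0,"ay":0,"az":0,"grip":-1},{"x":-34,"y":35,"z":0,"ax":0,"ay":0,"az":0,"grip":-1},{"x":-34,"y":35,"z":0,"ax":0,"ay":0,"az":0,"grip":-1},{"x":-34,"y":35,"z":0,"ax":0,"ay":0,"az":0,"grip":-1},{"x":-34,"y":35,"z":0,"ax":0,"ay":0,"az":0,"grip":-1},{"x":-34,"y":35,"z":0,"ax":0,"ay":0,"az":0,"grip":-1},{"x":-34,"y":35,"z":0,"ax":0,"ay":0,"az":0,"grip":-1}]'
python3 -m jog '[{"x":0,"y":0,"z":0,"ax":0,"ay":0,"az":0.14,"grip":-1},{"x":0,"y":0,"z":0,"ax":0,"ay":0,"az":0.14,"grip":-1},{"x":0,"y":0,"z":0,"ax":0,"ay":0,"az":0.14,"grip":-1},{"x":0,"y":0,"z":0,"ax":0,"ay":0,"az":0.14,"grip":-1},{"x":0,"y":0,"z":0,"ax":0,"ay":0,"az":0.14,"grip":-1},{"x":0,"y":0,"z":0,"ax":0,"ay":0,"az":0.14,"grip":-1}]'
python3 look.py 2
```

```text
clock: 2.6
tcp_pos: [0.4434, 0.0932, 0.2312]
ee_rot: [-2.66, -1.67, -0.01]
ft_force: [1.5, 1.1, -0.1]
gripper_width: 0.0
clock: 3.2
tcp_pos: [0.4464, 0.0854, 0.232]
ee_rot: [-3.116, -0.386, -0.013]
ft_force: [0.1, -0.6, 0.2]
gripper_width: 0.0
[0.4464 0.0854 0.232 ] [-3.1159 -0.386  -0.0133] [ 0.0679 -0.5954  0.228 ]
slide_face [336. 406.] 0.76 [ 0.5282 -0.1505  0.044 ] ray (array([0.4237, 0.1644, 0.3748]), array([ 0.223 , -0.6721, -0.706 ]))
collar_face [346. 229.] 0.84 [0.4771 0.0692 0.044 ] ray (array([0.4237, 0.1644, 0.3748]), array([ 0.1532, -0.2733, -0.9496]))
spindle [423. 331.] 0.64 [ 0.5882 -0.0185  0.05  ] ray (array([0.4237, 0.1644, 0.3748]), array([ 0.4036, -0.4489, -0.7972]))
jig [366. 321.] 0.64 [ 0.5381 -0.0472  0.    ] ray (array([0.4237, 0.1644, 0.3748]), array([ 0.2569, -0.4752, -0.8416]))
finial [281. 218.] 0.89 [0.415  0.0581 0.018 ] ray (array([0.4237, 0.1644, 0.3748]), array([-0.0234, -0.2856, -0.9581]))
ferrule [285. 340.] 0.4 [ 0.4499 -0.0848  0.018 ] ray (array([0.4237, 0.1644, 0.3748]), array([ 0.06  , -0.5716, -0.8183]))
```

```bash
python3 -m jog '[{"x":4,"y":47,"z":0,"ax":0,"ay":0,"az":0,"grip":-1},{"x":4,"y":47,"z":0,"ax":0,"ay":0,"az":0,"grip":-1},{"x":4,"y":47,"z":0,"ax":0,"ay":0,"az":0,"grip":-1},{"x":4,"y":47,"z":0,"ax":0,"ay":0,"az":0,"grip":-1},{"x":4,"y":47,"z":0,"ax":0,"ay":0,"az":0,"grip":-1},{"x":4,"y":47,"z":0,"ax":0,"ay":0,"az":0,"grip":-1},{"x":0,"y":0,"z":0,"ax":0,"ay":0,"az":0,"grip":-1}]'
python3 look.py 3
```

```text
clock: 4.3
tcp_pos: [0.5459, -0.1901, 0.2318]
ee_rot: [-3.111, -0.427, -0.016]
ft_force: [0.5, 0.4, 0.1]
gripper_width: 0.001
[ 0.5459 -0.1901  0.2318] [-3.1112 -0.4271 -0.0159] [0.5028 0.3832 0.1307]
pad_top [312. 216.] 0.91 [ 0.5421 -0.1948  0.067 ] ray (array([ 0.5209, -0.1116,  0.3746]), array([ 0.0665, -0.2605, -0.9632]))
slide_face [317. 158.] 0.62 [ 0.5338 -0.1487  0.044 ] ray (array([ 0.5209, -0.1116,  0.3746]), array([ 0.0389, -0.1114, -0.993 ]))
collar_face [111. 344.] 0.69 [ 0.3486 -0.4192  0.044 ] ray (array([ 0.5209, -0.1116,  0.3746]), array([-0.3565, -0.6365, -0.6839]))
spindle [419.  42.] 0.63 [ 0.5906 -0.0206  0.05  ] ray (array([ 0.5209, -0.1116,  0.3746]), array([ 0.2025,  0.2642, -0.943 ]))
jig [350.  61.] 0.76 [ 0.5401 -0.0493  0.    ] ray (array([ 0.5209, -0.1116,  0.3746]), array([ 0.0505,  0.1638, -0.9852]))
ferrule [251.  75.] 0.64 [ 0.4527 -0.0894  0.018 ] ray (array([ 0.5209, -0.1116,  0.3746]), array([-0.1874,  0.0608, -0.9804]))
```

View pics/w2.png

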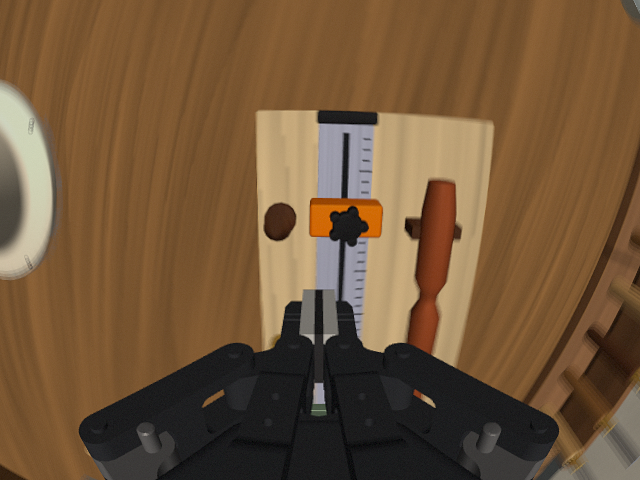

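View pics/w3.png

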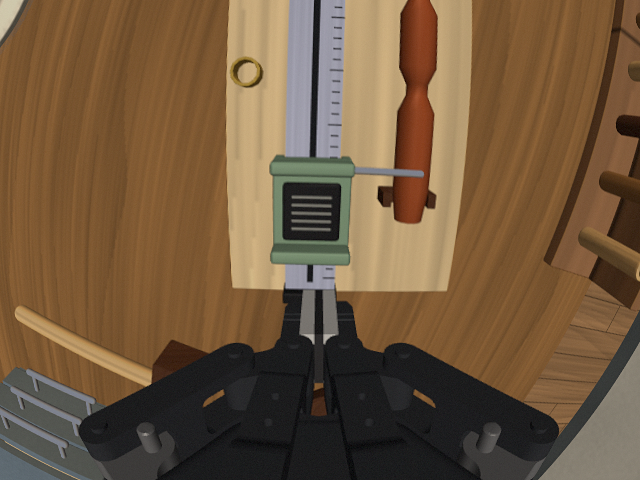

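The wrist views show the pad at (312,211), the stop face at about (346,236) in w2, and the ferrule and finial left of the rail, clear of it. Next I triangulate and get the rail yaw.

Run:
```python
from h import *
np.set_printoptions(precision=4,suppress=True)
s2=dict(tcp_pos=[0.4464,.0854,.232],ee_rot=[-3.1159,-.386,-.0133])
s3=dict(tcp_pos=[0.5459,-.1901,.2318],ee_rot=[-3.1112,-.4271,-.0159])
print('pad',*tri([ray('scene',(244,291)),ray('side',(383,296)),ray('wrist',(312,213),s3)]))
print('padnet w only z.067',atz(ray('wrist',(312,213),s3),.067))
print('collar w2 z.044+side',*tri([ray('scene',(341,241)),ray('side',(307,227)),ray('wrist',(346,233),s2)]))
print('collar top edge z.059',[atz(ray('wrist',p,s2),.059) for p in [(310,237),(382,238)]])
print('slide ridge ends', [atz(ray('wrist',p,s3),.077) for p in [(271,158),(352,158),(271,264),(350,264)]])
def yaw(s,a,b,z):
    A=atz(ray('wrist',a,s),z);B=atz(ray('wrist',b,s),z);d=B-A;return A,B,np.degrees(np.arctan2(-d[0],d[1]))
print('slot w3',yaw(s3,(310,275),(318,5),.036))
print('rail left',yaw(s2,(317,280),(318,125),.036))
print('rail left w3',yaw(s3,(286,150),(290,5),.036))
print('board left',yaw(s3,(233,288),(229,2),.018),yaw(s2,(263,350),(257,112),.018))
Rm=R.from_rotvec(s3['ee_rot']).as_matrix();print(Rm)
```

```text
pad [ 0.5445 -0.1938  0.0606] [np.float64(1.7), np.float64(1.8), np.float64(2.7)]
padnet w only z.067 [ 0.5414 -0.1926  0.067 ]
collar w2 z.044+side [0.4789 0.0695 0.0368] [np.float64(5.9), np.float64(4.6), np.float64(5.6)]
collar top edge z.059 [array([0.4456, 0.0589, 0.059 ]), array([0.5093, 0.0736, 0.059 ])]
slide ridge ends [array([ 0.4967, -0.1543,  0.077 ]), array([ 0.5595, -0.1371,  0.077 ]), array([ 0.5183, -0.2438,  0.077 ]), array([ 0.5848, -0.2255,  0.077 ])]
slot w3 (array([ 0.5584, -0.2632,  0.036 ]), array([ 0.4965, -0.0118,  0.036 ]), np.float64(13.828500691223121))
rail left (array([0.4648, 0.0084, 0.036 ]), array([0.4288, 0.1561, 0.036 ]), np.float64(13.705537693081952))
rail left w3 (array([ 0.5048, -0.1496,  0.036 ]), array([ 0.4723, -0.0182,  0.036 ]), np.float64(13.891466971519094))
board left (array([ 0.4837, -0.3093,  0.018 ]), array([ 0.4112, -0.0223,  0.018 ]), np.float64(14.17803266653698)) (array([ 0.4276, -0.1053,  0.018 ]), array([0.3695, 0.1547, 0.018 ]), np.float64(12.584412349573158))
[[ 0.963   0.2695  0.0099]
 [ 0.2695 -0.963   0.0025]
 [ 0.0102  0.0002 -0.9999]]
```

Jig yaw is about 13.8°, the pad is near (0.542,-0.193), and the travel is about 0.222 m. I'll straighten the tool and descend over the pad, slightly behind its centre.

```bash
python3 -m jog '[{"x":-4,"y":5,"z":0,"ax":0,"ay":-0.01,"az":0.03,"grip":-1},{"x":0,"y":0,"z":45,"ax":0,"ay":0,"az":0,"grip":-1},{"x":0,"y":0,"z":45,"ax":0,"ay":0,"az":0,"grip":-1},{"x":0,"y":0,"z":40,"ax":0,"ay":0,"az":0,"grip":-1},{"x":0,"y":0,"z":0,"ax":0,"ay":0,"az":0,"grip":-1},{"x":0,"y":0,"z":0,"ax":0,"ay":0,"az":0,"grip":-1}]'
python3 - <<'E'
from h import *
st=readout.get_state();print(st['tcp_pos'],st['ft_force'])
print(R.from_rotvec(st['ee_rot']).as_matrix().round(4))
snap('wrist','w4');a=snap('scene','s4');b=snap('side','d4')
f=lambda i,x,y:cv2.resize(i[y:y+100,x:x+130],(520,400),interpolation=cv2.INTER_CUBIC)
cv2.imwrite('pics/c4.png',cv2.resize(cv2.cvtColor(np.hstack([f(a,180,230),f(b,320,230)]),cv2.COLOR_RGB2BGR),(800,308)))
E
```

```text
clock: 5.3
tcp_pos: [0.5431, -0.1899, 0.1022]
ee_rot: [3.116, 0.379, 0.003]
ft_force: [0.4, 0.1, 0.3]
gripper_width: 0.003
[ 0.54306576 -0.18990206  0.10220943] [0.35803482 0.06643451 0.26410943]
[[ 0.9709  0.2396  0.0023]
 [ 0.2396 -0.9709 -0.0021]
 [ 0.0017  0.0026 -1.    ]]
```

View pics/c4.png

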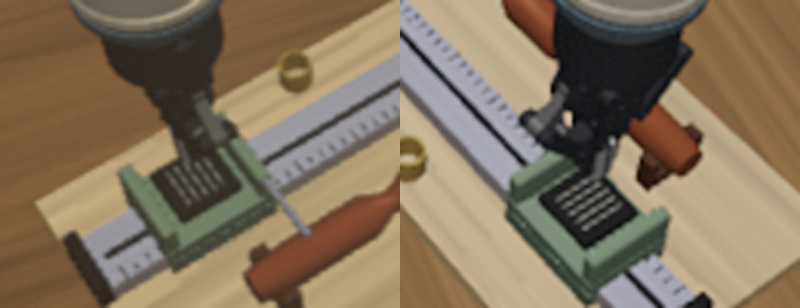

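View pics/w4.png

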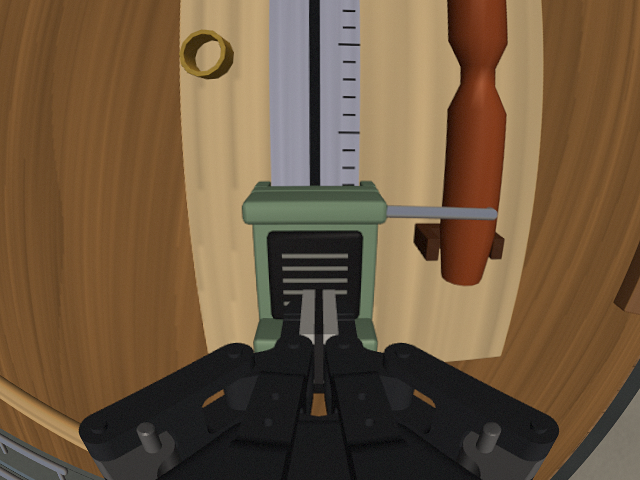

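The fingers are above the pad. In the wrist view the pad spans roughly columns 268–362 and rows 232–319. Next I check the offset.

Run:
```python
from h import *
np.set_printoptions(precision=4,suppress=True)
st=readout.get_state();Rm=R.from_rotvec(st['ee_rot']).as_matrix()
for p in [(268,233),(362,233),(270,319),(362,319),(250,223),(382,223)]:
    q=atz(ray('wrist',p,st),.067 if p[1]!=223 else .077); print(p,q,'tool mm',(Rm.T@(q-st['tcp_pos'])*1000).round(1))
m=finder.mark_of('wrist','pad_top')
if m:q=atz(ray('wrist',m[0]['xy'],st),.067);print(m[0]['xy'],m[0]['score'],q,'tool mm',(Rm.T@(q-st['tcp_pos'])*1000).round(1))
```

```text
(268, 233) [ 0.5121 -0.1742  0.067 ] tool mm [-27.  -23.2  36.1]
(362, 233) [ 0.5586 -0.1628  0.067 ] tool mm [ 20.9 -23.2  36.3]
(270, 319) [ 0.5228 -0.2243  0.067 ] tool mm [-28.7  27.9  36.3]
(362, 319) [ 0.5732 -0.2119  0.067 ] tool mm [23.2 28.  36.5]
(250, 223) [ 0.5031 -0.1678  0.077 ] tool mm [-34.2 -31.6  26. ]
(382, 223) [ 0.5646 -0.1527  0.077 ] tool mm [ 29.2 -31.5  26.3]
```

The pad measures about 50×51 mm here, which matches the text. Its centre is at tool (-2.7,+2.4). Now I shift and press.

```bash
python3 -m jog '[{"x":-3,"y":5,"z":0,"ax":0,"ay":0,"az":0,"grip":-1},{"x":0,"y":0,"z":30,"ax":0,"ay":0,"az":0,"grip":-1},{"x":0,"y":0,"z":0,"ax":0,"ay":0,"az":0,"grip":-1}]'
python3 -m jog '[{"x":0,"y":0,"z":4,"ax":0,"ay":0,"az":0,"grip":-1},{"x":0,"y":0,"z":0,"ax":0,"ay":0,"az":0,"grip":-1}]'
```

```text
clock: 5.8
tcp_pos: [0.5442, -0.1978, 0.0768]
ee_rot: [3.111, 0.379, 0.016]
ft_force: [-0.7, -0.0, 0.1]
gripper_width: -0.001
clock: 6.0
tcp_pos: [0.545, -0.1987, 0.0748]
ee_rot: [3.11, 0.378, 0.019]
ft_force: [-0.5, 0.4, 0.4]
gripper_width: 0.001
```

```bash
python3 -m jog '[{"x":-2,"y":-2,"z":6,"ax":0,"ay":0,"az":0,"grip":-1},{"x":0,"y":0,"z":3,"ax":0,"ay":0,"az":0,"grip":-1}]'
python3 -m jog '[{"x":0,"y":0,"z":4,"ax":0,"ay":0,"az":0,"grip":-1}]'
```

```text
clock: 6.2
tcp_pos: [0.5434, -0.1977, 0.0671]
ee_rot: [3.108, 0.378, 0.022]
ft_force: [1.3, -0.3, 0.3]
gripper_width: 0.003
clock: 6.3
tcp_pos: [0.5436, -0.1978, 0.0633]
ee_rot: [3.108, 0.378, 0.023]
ft_force: [0.2, -0.6, 7.3]
gripper_width: -0.004
```

```bash
python3 -m jog '[{"x":0,"y":0,"z":3,"ax":0,"ay":0,"az":0,"grip":-1}]'
python3 -m jog '[{"x":0,"y":0,"z":2,"ax":0,"ay":0,"az":0,"grip":-1}]'
```

```text
clock: 6.4
tcp_pos: [0.5438, -0.1979, 0.0606]
ee_rot: [3.107, 0.378, 0.024]
ft_force: [-5.5, 0.4, 43.6]
gripper_width: 0.001
clock: 6.5
tcp_pos: [0.5444, -0.1987, 0.0604]
ee_rot: [3.105, 0.379, 0.026]
ft_force: [-16.5, -2.6, 63.3]
gripper_width: -0.0
```

Hard end reached at z≈0.0605. I'll ease off.

```bash
python3 -m jog '[{"x":0,"y":0,"z":-0.5,"ax":0,"ay":0,"az":0,"grip":-1}]'
python3 -m jog '[{"x":0,"y":0,"z":0,"ax":0,"ay":0,"az":0,"grip":-1}]'
```

```text
clock: 6.6
tcp_pos: [0.5443, -0.199, 0.0618]
ee_rot: [3.105, 0.379, 0.027]
ft_force: [-5.4, 1.6, 10.9]
gripper_width: -0.001
clock: 6.7
tcp_pos: [0.5443, -0.199, 0.0625]
ee_rot: [3.104, 0.379, 0.027]
ft_force: [-2.6, 1.7, 8.5]
gripper_width: 0.0
```

```bash
python3 -m jog '[{"x":0,"y":0,"z":1,"ax":0,"ay":0,"az":0,"grip":-1}]'
python3 -m jog '[{"x":0,"y":-4,"z":0.7,"ax":0,"ay":0,"az":0,"grip":-1},{"x":0,"y":-6,"z":0.7,"ax":0,"ay":0,"az":0,"grip":-1}]'
python3 -m jog '[{"x":0,"y":-6,"z":0.7,"ax":0,"ay":0,"az":0,"grip":-1},{"x":0,"y":-6,"z":0.7,"ax":0,"ay":0,"az":0,"grip":-1}]'
```

```text
clock: 6.8
tcp_pos: [0.5443, -0.199, 0.0619]
ee_rot: [3.104, 0.379, 0.028]
ft_force: [-3.3, 0.4, 8.6]
gripper_width: -0.001
clock: 7.0
tcp_pos: [0.5425, -0.1909, 0.0613]
ee_rot: [3.101, 0.379, 0.03]
ft_force: [-5.6, -3.9, 11.3]
gripper_width: 0.002
clock: 7.2
tcp_pos: [0.5398, -0.18, 0.0608]
ee_rot: [3.099, 0.379, 0.031]
ft_force: [-6.4, -3.0, 23.2]
gripper_width: -0.003
```

```bash
python3 -m jog '[{"x":0,"y":-8,"z":0.2,"ax":0,"ay":-0.004,"az":0,"grip":-1},{"x":0,"y":-8,"z":0.3,"ax":0,"ay":-0.004,"az":0,"grip":-1},{"x":0,"y":-8,"z":0.4,"ax":0,"ay":-0.004,"az":0,"grip":-1}]'
python3 - <<'E'
from h import *
a=snap('scene','s5');b=snap('side','d5')
f=lambda i,x,y:cv2.resize(i[y:y+100,x:x+130],(520,400),interpolation=cv2.INTER_CUBIC)
cv2.imwrite('pics/c5.png',cv2.resize(cv2.cvtColor(np.hstack([f(a,180,220),f(b,310,210)]),cv2.COLOR_RGB2BGR),(800,308)))
st=readout.get_state();print(st['tcp_pos'],st['ft_force'])
E
```

```text
clock: 7.5
tcp_pos: [0.5342, -0.1577, 0.061]
ee_rot: [3.095, 0.378, 0.015]
ft_force: [-3.8, -3.3, 11.8]
gripper_width: -0.001
[ 0.53400377 -0.15686644  0.06099115] [-3.42155758  1.23721783 13.20699147]
```

View pics/c5.png

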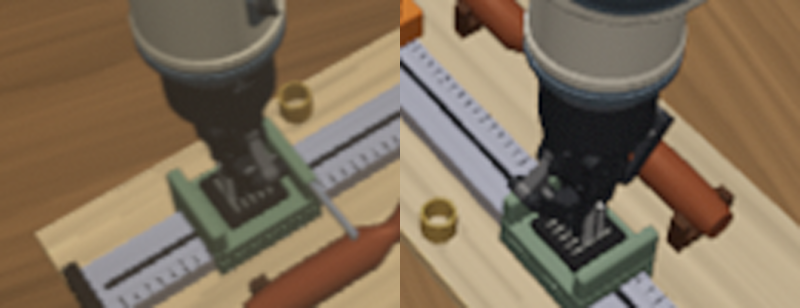

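The slide follows the fingertips. Continuing.

```bash
python3 -m jog '[{"x":0,"y":-8,"z":0.4,"ax":0,"ay":-0.003,"az":0,"grip":-1},{"x":0,"y":-10,"z":0.4,"ax":0,"ay":-0.003,"az":0,"grip":-1},{"x":0,"y":-10,"z":0.4,"ax":0,"ay":-0.002,"az":0,"grip":-1},{"x":0,"y":-10,"z":0.4,"ax":0,"ay":-0.002,"az":0,"grip":-1},{"x":0,"y":-10,"z":0.4,"ax":0,"ay":-0.002,"az":0,"grip":-1}]'
```

```text
clock: 8.1
tcp_pos: [0.5229, -0.1117, 0.0609]
ee_rot: [3.089, 0.378, -0.001]
ft_force: [-5.4, -2.8, 17.7]
gripper_width: 0.0
```

```bash
python3 -m jog '[{"x":0,"y":-10,"z":0.3,"ax":0,"ay":0,"az":0,"grip":-1},{"x":0,"y":-10,"z":0.3,"ax":0,"ay":0,"az":0,"grip":-1},{"x":0,"y":-10,"z":0.3,"ax":0,"ay":0,"az":0,"grip":-1},{"x":0,"y":-10,"z":0.3,"ax":0,"ay":0,"az":0,"grip":-1},{"x":0,"y":-10,"z":0.3,"ax":0,"ay":0,"az":0,"grip":-1}]'
```

```text
clock: 8.6
tcp_pos: [0.5107, -0.063, 0.0609]
ee_rot: [3.085, 0.38, 0.003]
ft_force: [-3.3, -3.2, 18.1]
gripper_width: -0.004
```

```bash
python3 -m jog '[{"x":0,"y":-10,"z":0.3,"ax":0,"ay":0,"az":0,"grip":-1},{"x":0,"y":-10,"z":0.3,"ax":0,"ay":0,"az":0,"grip":-1},{"x":0,"y":-10,"z":0.3,"ax":0,"ay":0,"az":0,"grip":-1},{"x":0,"y":-10,"z":0.3,"ax":0,"ay":0,"az":0,"grip":-1},{"x":0,"y":-8,"z":0.3,"ax":0,"ay":0,"az":0,"grip":-1},{"x":0,"y":-4,"z":0.3,"ax":0,"ay":0,"az":0,"grip":-1}]'
cat > v.py <<'E'
import sys
from h import *
t=sys.argv[1]
st=readout.get_state();print(st['tcp_pos'],st['ft_force'])
w=snap('wrist','w'+t);a=snap('scene','s'+t);b=snap('side','d'+t)
f=lambda i,x,y:cv2.resize(i[y:y+100,x:x+130],(520,400),interpolation=cv2.INTER_CUBIC)
cv2.imwrite('pics/c'+t+'.png',cv2.resize(cv2.cvtColor(np.hstack([f(a,250,190),f(b,260,180)]),cv2.COLOR_RGB2BGR),(800,308)))
E
python3 v.py 6
```

```text
clock: 9.2
tcp_pos: [0.4979, -0.0115, 0.061]
ee_rot: [3.081, 0.382, 0.008]
ft_force: [-3.7, -3.1, 13.5]
gripper_width: -0.002
[ 0.49785502 -0.01154329  0.06104197] [-3.68966449 -3.10350898 13.46817029]
```

View pics/c6.png

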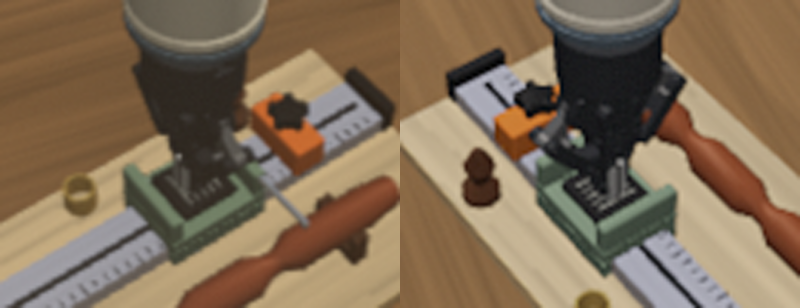

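View pics/w6.png

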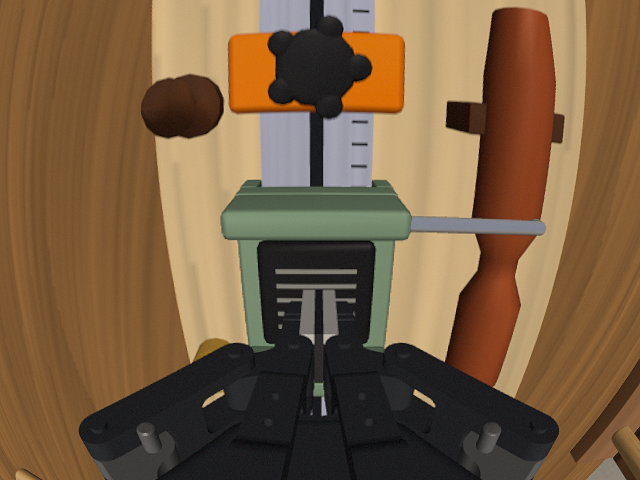

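The slide is about 30–40 mm short of the stop. The wrist view shows the stop's face edge at row 112 and the slide's front at row 183.

Run:
```python
from h import *
st=readout.get_state();Rm=R.from_rotvec(st['ee_rot']).as_matrix()
for n,p,z in [('collar top edge',(316,112),.059),('collar side',(232,111),.059),('ridge outer top',(316,188),.077),('ridge inner top',(316,212),.077),('slide foot',(252,182),.05),('pad front edge',(316,241),.061),('ridge inner edge low',(316,238),.07)]:
    q=atz(ray('wrist',p,st),z);print(n,(Rm.T@(q-st['tcp_pos'])*1000).round(1))
print(Rm.round(4))
```

```text
collar top edge [ -2.3 -83.2  -1.1]
collar side [-34.3 -84.5  -1.1]
ridge outer top [ -2.2 -57.3 -18.1]
ridge inner top [ -2.2 -48.7 -17.8]
slide foot [-29.1 -54.6   9. ]
pad front edge [ -2.3 -32.1  -1.2]
ridge inner edge low [ -2.3 -36.6 -10.4]
[[ 9.697e-01  2.440e-01  9.200e-03]
 [ 2.441e-01 -9.691e-01 -3.540e-02]
 [ 3.000e-04  3.650e-02 -9.993e-01]]
```

The gap is about 29–32 mm. I'll advance 20, then creep.

```bash
python3 -m jog '[{"x":0,"y":-6,"z":0.3,"ax":0.005,"ay":0,"az":0,"grip":-1},{"x":0,"y":-6,"z":0.3,"ax":0,"ay":0,"az":0,"grip":-1},{"x":0,"y":-6,"z":0.3,"ax":0,"ay":0,"az":0,"grip":-1}]'
python3 -m jog '[{"x":0,"y":-3,"z":0.4,"ax":0,"ay":0,"az":0,"grip":-1},{"x":0,"y":-2,"z":0.4,"ax":0,"ay":0,"az":0,"grip":-1}]'
python3 -m jog '[{"x":0,"y":-2,"z":0.4,"ax":0,"ay":0,"az":0,"grip":-1}]'
```

```text
clock: 9.65
tcp_pos: [0.4936, 0.0054, 0.061]
ee_rot: [3.085, 0.383, 0.008]
ft_force: [-4.2, -2.3, 15.8]
gripper_width: 0.0
clock: 9.85
tcp_pos: [0.4924, 0.0105, 0.061]
ee_rot: [3.085, 0.384, 0.01]
ft_force: [-3.8, -2.4, 15.0]
gripper_width: -0.001
clock: 9.95
tcp_pos: [0.4919, 0.0124, 0.061]
ee_rot: [3.084, 0.384, 0.01]
ft_force: [-4.6, -3.6, 15.6]
gripper_width: 0.0
```

```bash
python3 -m jog '[{"x":0,"y":-2,"z":0.4,"ax":0,"ay":0,"az":0,"grip":-1},{"x":0,"y":-2,"z":0.4,"ax":0,"ay":0,"az":0,"grip":-1}]'
python3 -m jog '[{"x":0,"y":-2,"z":0.4,"ax":0,"ay":0,"az":0,"grip":-1}]'
python3 v.py 7
```

```text
clock: 10.15
tcp_pos: [0.4909, 0.0161, 0.061]
ee_rot: [3.083, 0.385, 0.011]
ft_force: [-3.4, -2.4, 15.9]
gripper_width: -0.0
clock: 10.25
tcp_pos: [0.4905, 0.018, 0.061]
ee_rot: [3.083, 0.385, 0.012]
ft_force: [-4.8, -2.5, 16.1]
gripper_width: 0.001
[0.49049894 0.01797524 0.0609923 ] [-4.79571917 -2.5054949  16.1204798 ]
```

View pics/w7.png

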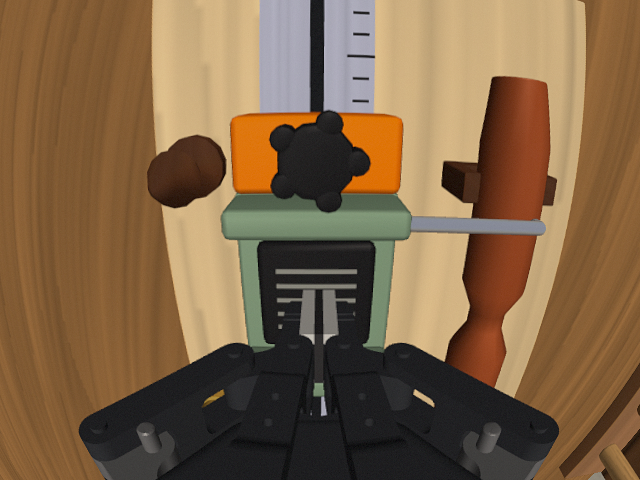

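View pics/c7.png

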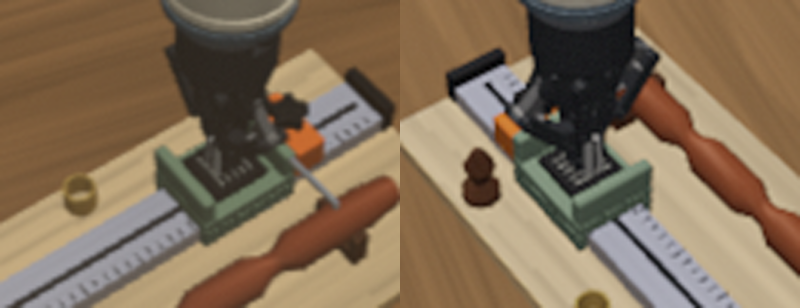

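The slide is almost at the stop: its edge is at row 193, just over the ridge. I creep on, watching the along-rail force.

```bash
python3 -m jog '[{"x":0,"y":-1.5,"z":0.4,"ax":0,"ay":0,"az":0,"grip":-1}]'
python3 -m jog '[{"x":0,"y":-1.5,"z":0.4,"ax":0,"ay":0,"az":0,"grip":-1}]'
python3 - <<'E'
from h import *
st=readout.get_state();Rm=R.from_rotvec(st['ee_rot']).as_matrix()
snap('wrist','w8')
for n,p,z in [('collar w7',(250,193),.059)]:
    s=dict(tcp_pos=[.4905,.018,.061],ee_rot=[3.083,.385,.012]);q=atz(ray('wrist',p,s),z);print(n,(Rm.T@(q-s['tcp_pos'])*1000).round(1))
E
```

```text
clock: 10.5
tcp_pos: [0.4901, 0.0194, 0.061]
ee_rot: [3.083, 0.385, 0.013]
ft_force: [-4.2, -2.4, 15.9]
gripper_width: -0.001
clock: 10.6
tcp_pos: [0.4898, 0.0208, 0.061]
ee_rot: [3.082, 0.385, 0.013]
ft_force: [-3.3, -2.1, 16.3]
gripper_width: -0.0
collar w7 [-28.5 -51.9   0. ]
```

View pics/w8.png

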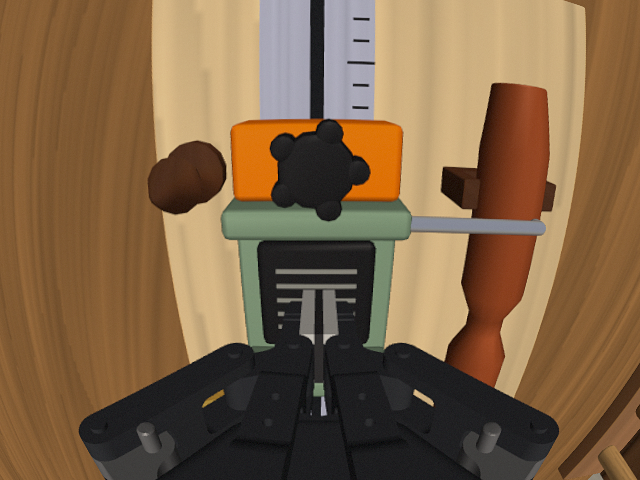

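The stop has not moved relative to the rail ticks, and no contact force shows yet. I keep creeping.

```bash
for i in 1; do python3 -m jog '[{"x":0,"y":-1.5,"z":0.4,"ax":0,"ay":0,"az":0,"grip":-1}]'; done
python3 -m jog '[{"x":0,"y":-1.5,"z":0.4,"ax":0,"ay":0,"az":0,"grip":-1}]'
python3 v.py 9
```

```text
clock: 10.75
tcp_pos: [0.4898, 0.0218, 0.061]
ee_rot: [3.081, 0.386, 0.015]
ft_force: [-0.8, -6.7, 12.2]
gripper_width: -0.0
clock: 10.85
tcp_pos: [0.49, 0.0227, 0.0611]
ee_rot: [3.08, 0.387, 0.017]
ft_force: [-1.7, -7.7, 11.1]
gripper_width: 0.0
[0.48996301 0.02271628 0.06106027] [-1.67586222 -7.7467854  11.06497103]
```

View pics/w9.png

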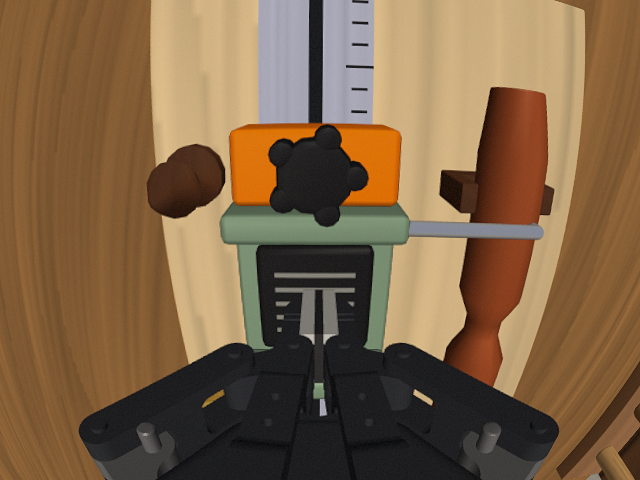

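Contact: the along-rail force rose from 2 to about 8 N and the slide stopped while the fingers slipped on the pad. The stop is unmoved relative to the ticks. I hold one row, then lift.

```bash
python3 -m jog '[{"x":0,"y":-1.0,"z":0.5,"ax":0,"ay":0,"az":0,"grip":-1},{"x":0,"y":-1,"z":0.5,"ax":0,"ay":0,"az":0,"grip":-1}]'
python3 -m jog '[{"x":0,"y":0,"z":-10,"ax":0,"ay":0,"az":0,"grip":-1},{"x":0,"y":0,"z":-30,"ax":0,"ay":0,"az":0,"grip":-1},{"x":0,"y":0,"z":-40,"ax":0,"ay":0,"az":0,"grip":-1},{"x":0,"y":0,"z":-40,"ax":0,"ay":0,"az":0,"grip":-1},{"x":0,"y":0,"z":0,"ax":0,"ay":0,"az":0,"grip":-1},{"x":0,"y":0,"z":0,"ax":0,"ay":0,"az":0,"grip":-1}]'
python3 v.py 10; python3 look.py 11
```

```text
clock: 11.2
tcp_pos: [0.4903, 0.0235, 0.061]
ee_rot: [3.078, 0.388, 0.019]
ft_force: [-3.5, -10.0, 17.3]
gripper_width: 0.0
clock: 11.8
tcp_pos: [0.4883, 0.0282, 0.1856]
ee_rot: [3.078, 0.388, 0.019]
ft_force: [-0.6, 0.2, 0.0]
gripper_width: 0.004
[0.48832071 0.02818195 0.18555914] [-0.61429406  0.17720785  0.02483506]
[0.4878 0.0281 0.1843] [3.0783 0.388  0.0158] [0.2236 0.2675 0.2702]
pad_top [318. 226.] 0.74 [0.4875 0.0253 0.067 ] ray (array([0.4639, 0.1127, 0.3238]), array([ 0.0866, -0.3211, -0.9431]))
slide_face [316. 159.] 0.58 [0.4748 0.0689 0.044 ] ray (array([0.4639, 0.1127, 0.3238]), array([ 0.0383, -0.1547, -0.9872]))
collar_face [316. 162.] 0.64 [0.4756 0.0669 0.044 ] ray (array([0.4639, 0.1127, 0.3238]), array([ 0.0413, -0.1613, -0.986 ]))
spindle [414. 292.] 0.79 [ 0.5852 -0.0189  0.05  ] ray (array([0.4639, 0.1127, 0.3238]), array([ 0.3708, -0.4024, -0.837 ]))
jig [349. 282.] 0.9 [ 0.538  -0.0468  0.    ] ray (array([0.4639, 0.1127, 0.3238]), array([ 0.2012, -0.4329, -0.8787]))
finial [240. 152.] 0.84 [0.4127 0.0557 0.018 ] ray (array([0.4639, 0.1127, 0.3238]), array([-0.1623, -0.1809, -0.97  ]))
```

View pics/w10.png

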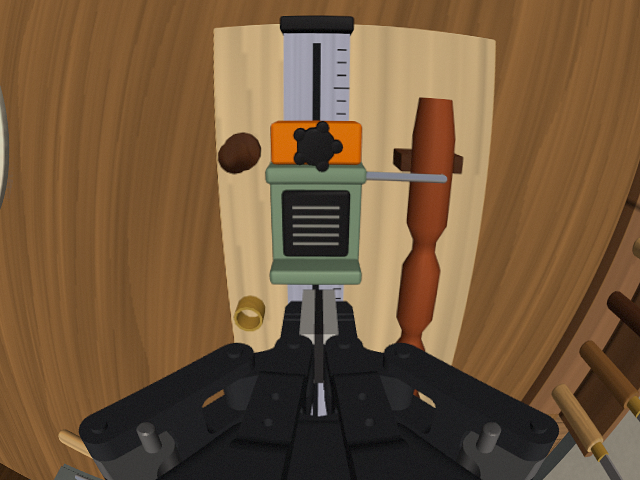

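View pics/c10.png

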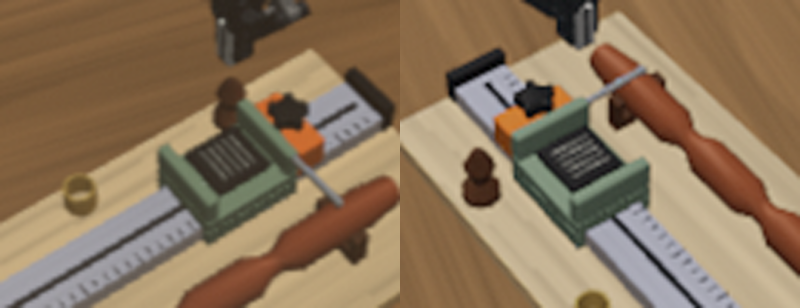

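Run:
```python
import cv2,numpy as np
w=cv2.imread('pics/w10.png');d=cv2.imread('pics/d10.png');s0=cv2.imread('pics/side0.png')
f=lambda i,x,y,a,b:cv2.resize(i[y:y+b,x:x+a],(390,390),interpolation=cv2.INTER_CUBIC)
cv2.imwrite('pics/z10.png',np.hstack([f(w,255,100,120,120),f(d,280,195,60,60)]))
from h import *
a=viewer.read_camera('scene');b=viewer.read_camera('side')
for n in ['pad_top','slide_face','collar_face']:
    rs=[ray(c,finder.mark_of(c,n)[0]['xy']) for c in ['scene','side'] if finder.mark_of(c,n)]
    if len(rs)==2: print(n,*tri(rs))
```

```text
pad_top [0.48504328 0.0233769  0.06174065] [np.float64(0.8), np.float64(0.8)]
slide_face [0.46828987 0.06244484 0.04526494] [np.float64(9.8), np.float64(9.8)]
```

View pics/z10.png

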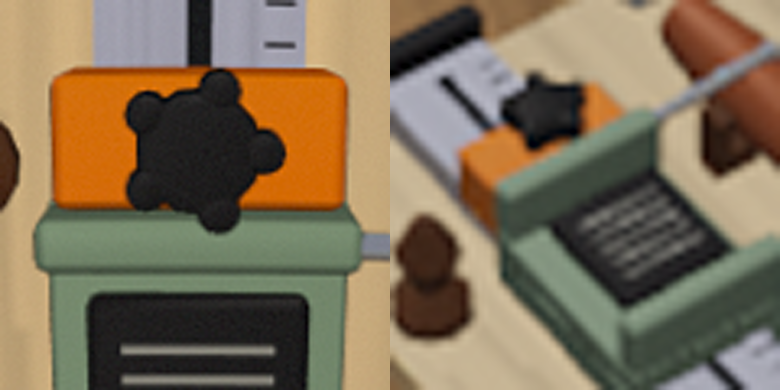

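The slide face meets the stop with no visible gap, and the pad is free. Handing in.

Run:
```python
from h import *
st=readout.get_state();print(st['clock'],st['ft_force']);print(arm.finish_job())
```

```text
13.0 [-0.07318315  0.21930429 -0.54016618]
the job is handed in; nothing more can be done
None
```

I pressed the pad down with the shut fingertips until it hit its hard end. Then I eased off to about 10–20 N and pushed the slide about 225 mm along the rail, creeping the last part until it met the stop. After holding it there briefly I lifted straight up, and I handed the job in at 13.0 s.

**Contact with the stop:** the along-rail force rose from about 2 N to 8–10 N, well under the 30 N at which the stop slips. The fingertips began to slip on the pad while the slide stood still. Close-up pictures after the lift show no gap.

**Stop and bystanders:** the stop had not moved against the rail ticks during the final creep. The finial and spindle were found within about 5 mm of their earlier readings, and the ferrule looked in place. I did not re-check the chisel, mallet or bowl, but the arm never went near them.

**Robot clear:** it was about 120 mm above the slide when I handed in, with about zero wrist force.

**Checks that failed or disagreed:**
- The first press overshot to 63 N of wrist force for a moment at the pad's hard end.
- The network's marks for the two end faces were up to about 10 mm apart between views, so for contact I relied on the force and the pictures.
- After the lift it did not report the stop's face in both the scene and side views, so that final two-view check of the stop could not be made.
- I saw the pad free in the pictures but did not measure that it had come fully up.

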